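# Tray of loose lock parts onto the photo board

## Task

Get the evidence tray ready for its photograph: carry the open tray level by its orange handle over to the blue photo board with all three loose lock parts staying inside, set it down gently and slide it flush into the inner corner of the white L-shaped scale, its long side against the far leg and its short end against the side leg. Then let go and press the red release button fully down. Leave the other things on the bench where they are.

Things in the scene. Friction and masses are not known exactly. Their poses are not given: they have to be found in the camera images.
- tray: open aluminium tray, 110 mm (x) by 180 mm (y), walls 26 mm high, walls and floor 4 mm thick, 0.2 to 0.4 kg empty. Origin: centre of the underside, z up. A rigid orange handle bar, 14 mm wide and 14 mm tall, spans the tray along y over its middle, top 80 mm above the underside, on a post at each short end flush with the outside of the end wall. Same when turned half round.
- handle (a point): middle of the orange handle bar, 73 mm above the tray's underside, open space below; the tray hangs about balanced from here. Pinch the 14 mm wide bar from above, fingers closing along the tray's x.
- board: fixed blue photo board, 200 mm (x) by 260 mm (y), top face 20 mm above the bench, origin at the centre of its underside. A fixed white L-shaped scale, 30 mm wide, stands 10 mm above the blue face: one leg along the far (+x) edge, one along the +y edge. Lies on the left or right of the bench, turned up to 0.25 rad; x points away from the robot.
- corner (a point): inner corner of the L-shaped scale, on the blue face (65 mm in x, 95 mm in y from the board's origin). Axes as the board's: far leg's inner face at x = 0, side leg's at y = 0, free blue area at negative x and y. A flush tray has its centre at x = -55 mm, y = -90 mm, its long side along the far leg.
- barrel: brass lock barrel, loose in the tray, cylinder 22 mm diameter, 60 mm long along its y, origin at its centre; it rolls.
- plate: flat steel lock bolt, loose in the tray, 20 x 60 x 8 mm, origin at the centre of its underside.
- shackle: dark steel U-shaped shackle, loose in the tray, 28 x 60 x 8 mm, origin at the centre of its underside.
- release (a joint): travel of the red release button: 0 up, 0.006 m fully down; a spring of about 5 N pushes it back up.
- release_top (a point): centre of the top of the red button (32 mm diameter, on a black housing fixed to the bench); press straight down here.
- jar: bystander: glass jar 48 mm diameter, 85 mm tall, origin under its centre.
- vial: bystander: amber bottle 48 mm diameter, 110 mm tall, origin under its centre.
- lens: bystander: black camera lens standing on end, 78 mm diameter, 100 mm tall, origin under its centre.
- brush: bystander: brush lying flat on the bench at the far side.
- marker: bystander: yellow tent-shaped evidence marker, 60 mm wide, 57 mm tall, origin under its centre.
- magnifier: bystander: black magnifier lying flat, lens 72 mm diameter at its origin, handle to its -y, 128 mm.
Mind the look-alikes: they are no part of the job. Leave any yellow look-alike of the tray alone. Several things look just like the barrel: the one meant starts farthest from the robot's base.

How it is judged:
On the way, in this order (a step that is already met when the one before it is completed fails the run):
1. the tray is lifted clear of the bench and board, hanging level from the gripper with the parts inside (height (world z) of tray above 0.025 m and angle between tray's own z axis and vertical below 0.2 rad and contact force between tray and board below 0.1 N and contact force between the fingers and tray above 0.5 N and not (x of any of barrel, plate, shackle in the frame of tray above 0.056 m or x of any of barrel, plate, shackle in the frame of tray below -0.056 m or y of any of barrel, plate, shackle in the frame of tray above 0.091 m or y of any of barrel, plate, shackle in the frame of tray below -0.091 m or z of any of barrel, plate, shackle in the frame of tray above 0.035 m or z of any of barrel, plate, shackle in the frame of tray below -0.006 m)), for 0.2 s.
2. the tray stands at rest on the board, flush in the corner of the scale, let go of, with the parts inside (x of tray in the frame of corner between -0.0595 and -0.05 m and y of tray in the frame of corner between -0.0945 and -0.085 m and z of tray in the frame of corner between -0.003 and 0.003 m and angle between the x axis of tray and the x axis of board, either way round below 0.05 rad and angle between tray's own z axis and vertical below 0.04 rad and linear speed of tray below 0.02 m/s and not (x of any of barrel, plate, shackle in the frame of tray above 0.056 m or x of any of barrel, plate, shackle in the frame of tray below -0.056 m or y of any of barrel, plate, shackle in the frame of tray above 0.091 m or y of any of barrel, plate, shackle in the frame of tray below -0.091 m or z of any of barrel, plate, shackle in the frame of tray above 0.035 m or z of any of barrel, plate, shackle in the frame of tray below -0.006 m) and contact force between the fingers and tray below 0.1 N), for 0.2 s.
3. the release button is pressed fully down with the tray in place (value of joint release above 0.0048 m and x of tray in the frame of corner between -0.0595 and -0.05 m and y of tray in the frame of corner between -0.0945 and -0.085 m and z of tray in the frame of corner between -0.003 and 0.003 m and angle between the x axis of tray and the x axis of board, either way round below 0.05 rad and angle between tray's own z axis and vertical below 0.04 rad and linear speed of tray below 0.02 m/s), for 0.05 s.
At the end, for the whole second after the job is handed in: Tray flat and at rest on the blue board, within 4.5 mm of both legs of the scale and 0.05 rad of parallel, barrel, bolt and shackle still inside and at rest; button was pressed at least 4.8 mm and is up again; no bystander moved over 30 mm (x of tray in the frame of corner between -0.0595 and -0.05 m and y of tray in the frame of corner between -0.0945 and -0.085 m and z of tray in the frame of corner between -0.003 and 0.003 m and angle between the x axis of tray and the x axis of board, either way round below 0.05 rad and angle between tray's own z axis and vertical below 0.04 rad and linear speed of tray below 0.02 m/s and not (x of any of barrel, plate, shackle in the frame of tray above 0.056 m or x of any of barrel, plate, shackle in the frame of tray below -0.056 m or y of any of barrel, plate, shackle in the frame of tray above 0.091 m or y of any of barrel, plate, shackle in the frame of tray below -0.091 m or z of any of barrel, plate, shackle in the frame of tray above 0.035 m or z of any of barrel, plate, shackle in the frame of tray below -0.006 m) and value of joint release below 0.002 m and linear speed of each of barrel, plate, shackle below 0.03 m/s and distance of each of jar, vial, lens, brush, marker, magnifier from where it was at the start of the episode below 0.03 m); the robot touches nothing.
It fails at once if a lock part leaves the tray (x of any of barrel, plate, shackle in the frame of tray above 0.056 m or x of any of barrel, plate, shackle in the frame of tray below -0.056 m or y of any of barrel, plate, shackle in the frame of tray above 0.091 m or y of any of barrel, plate, shackle in the frame of tray below -0.091 m or z of any of barrel, plate, shackle in the frame of tray above 0.035 m or z of any of barrel, plate, shackle in the frame of tray below -0.006 m).
It fails at once if the tray is tipped more than 0.3 rad from level (angle between tray's own z axis and vertical above 0.3 rad).
It fails at once if the tray is dropped or pressed hard on the board (over 50 N) (contact force between tray and board above 50 N).
It fails at once if a bystander is moved more than 30 mm or knocked over (distance of any of jar, vial, lens, brush, marker, magnifier from where it was at the start of the episode above 0.03 m or angle between any of jar, vial, lens's own z axis and vertical above 0.5 rad).
It also fails if it takes over 72 s, if anything falls off the work surface, if the arm or the gripper's body presses on something with over 40 N, if the wrist force passes 120 N, or if a joint passes its speed limit or range.

## Robot

A 6-joint arm with a two-finger parallel gripper is mounted at the origin on the work surface. World frame = base frame: x ahead of the robot, y to its left, z up, the work surface at z = 0. Lengths are in m, angles in rad, forces in N, time in s.
With the tool pointing down it reaches from about 0.35 to 0.775 m from the base axis. Payload 7.3 kg.
Tool frame: the origin (TCP) lies where the fingers leave the gripper's body, on its centre line; the fingertips stand 66 mm ahead of it and the grasp point (between the pads) lies tcp_to_grasp ahead of it (tcp_to_grasp is the distance from the TCP to the grasp point, in m); z points along the fingers, y is the line along which they close (so a half turn about z gives the same grasp; the last joint's range is limited). The gripper opens to 92 mm and grips with 3 to 60 N. Pads are 19 mm wide; open, the fingers measure 130 mm over their backs; the gripper's body (75 mm by 190 mm) begins 47 mm behind the grasp point.
Start: joints at [0.984, 0.342, 1.524, -0, 1.275, -0.146], TCP at [0.224, 0.475, 0.292] pointing down, gripper open.
Joint ranges: [-2.53, 2.53], [-0.77, 2.02], [0.04, 2.7], [-1, 4.14], [0.28, 2.66], [-3.11, 3.11]. Speed limits (rad/s): [2.57, 2.57, 3.14, 3.14, 3.14, 3.14].

## Interface

Orientations are given as a 3x3 rotation matrix whose columns are the frame's x, y, z axes.
In Python, from bench import * gives the robot as it stands. The module is installed in compiled form; this text tells all that it offers.
- The arm moves only by the tool arm_command, never from a script. Its argument "increments" is a list of rows, each an object with "offset": the shift along the tool's x, y, z in mm, a list of three; "turn": the turn, a rotation vector about the tool's x, y, z in degrees, a list of three; "fingers": the closure, from 0 (fully open) to 1 (shut). In form: [{"offset": [tx, ty, tz], "turn": [wx, wy, wz], "fingers": fingers}, ...]. A call has 1 to 10 rows; each row shifts and turns the commanded pose from where the row before left it, along the tool's axes as they then stand; what a row does not reach is not made up. A row lasts 1/8 s, in which the tool goes at most 62.5 mm and 10.7 degrees, less where a joint would pass 70% of its speed; a pose out of reach is approached as far as the arm can. A call with a gripper value outside its range is refused whole. The fingers move at their own pace and stop on an object; "force" is the grip in N (left out, the last holds). Time passes only in rows, so rows that do not move let the fingers close. It gives the time, the measured TCP pose, the force, the opening and the grip force at its end, in the units of the state.
- sense(): the state, without advancing time (a new reading comes with each control period).
- grab_frame(name): name is "scene" or "top" or "wrist"; returns a dict with "color" (384x512x3 uint8, blue, green, red), "camera_matrix" (3x3 intrinsics, pixels), "camera_from_world" (4x4, takes a point from world to camera coordinates); the wrist camera has in their place "hand_eye" (4x4, takes a point from camera to tool coordinates, whose origin is the TCP and whose axes are the flange's). Camera axes: x right, y down, z forward; pixel columns grow to the right and rows downward; lengths in m; the calibration is good to about 2 mm. A picture is of the moment at which its call begins: read the wrist's pose just before it. There is no depth.
- hand_in(): hands the job in; it is judged then, once.
The state is a dict: "time_s": time; "qpos": joint angles; "qd": joint speeds; "joint_efforts": joint torques, N m; "tcp_pos": TCP position; "orientation": TCP orientation; "contact_force": force on the tool from outside, world axes, zero at the start; "ft_torque": the same for the moment, N m; "grip_width": finger opening in m; "gripper_force": force on a finger pad.
Only numpy, scipy, OpenCV 4.12 (cv2) and the standard library are available. Lean on these libraries where they do the work, as an engineer would, in place of code of your own. Each camera call takes 0.05 s, during which the arm holds its last target. There are 200 camera calls.

## Working session

There is one attempt and no reset: what is moved stays moved. The work goes in short steps, Python scripts to look and compute and a tool call to move; the robot and the scene stay as the last step left them, time stands still between calls to the robot, and variables do not carry over. Pictures are saved under pics/ and viewed, at most 11 in all, crops included, and the job is handed in when it is done.

Besides the shell and the picture viewer there is one more tool, called as name([rows], argument=value, ...), one row to a line, values as JSON. arm_command: Moves the arm, as the interface text tells. Its arguments: {"type":"object","properties":{"increments":{"type":"array"},"force":{"type":"number"}},"required":["increments"]}

```bash
mkdir -p pics; cat > h.py <<'E'
from bench import *
import numpy as np, cv2, json
def save(n,f): 
    d=grab_frame(n); cv2.imwrite(f,d["color"]); return d
def ray(d,uv,z,T=None):
    K=np.array(d["camera_matrix"]); 
    if "camera_from_world" in d: M=np.linalg.inv(np.array(d["camera_from_world"]))
    else: M=T@np.array(d["hand_eye"])
    r=M[:3,:3]@np.linalg.solve(K,[uv[0],uv[1],1.]); o=M[:3,3]
    return o+r*(z-o[2])/r[2]
def tcpT():
    s=sense(); T=np.eye(4); T[:3,:3]=np.array(s["orientation"]); T[:3,3]=s["tcp_pos"]; return T
E
python3 - <<'E'
from h import *
import pickle
s=sense(); print(s["tcp_pos"],np.round(s["orientation"],3).tolist(),s["time_s"],s["grip_width"])
import bench; print([k for k in dir(bench) if not k.startswith('__')]); print(globals().get('tcp_to_grasp'))
a=save("scene","pics/s0.png"); b=save("top","pics/t0.png"); pickle.dump((a,b),open("d0.pkl","wb"))
print(np.round(a["camera_from_world"],3).tolist(),np.round(b["camera_from_world"],3).tolist())
E
```

```text
[0.22382135 0.47455848 0.29154951] [[-0.904, 0.427, -0.001], [0.427, 0.904, -0.001], [0.0, -0.002, -1.0]] 0.0 0.09201797972319055
['IKError', 'grab_frame', 'hand_in', 'sense', 'tcp_to_grasp']
0.0467
[[0.533, 0.846, -0.012, -0.272], [0.578, -0.375, -0.725, -0.229], [-0.618, 0.38, -0.689, 1.495], [0.0, 0.0, 0.0, 1.0]] [[0.004, -1.0, -0.003, 0.003], [-0.977, -0.003, -0.212, 0.551], [0.212, 0.003, -0.977, 1.141], [0.0, 0.0, 0.0, 1.0]]
```

View pics/t0.png

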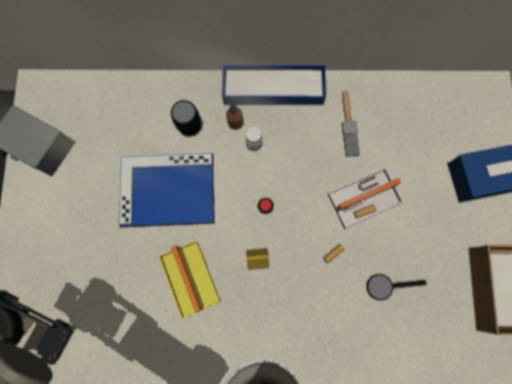

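View pics/s0.png

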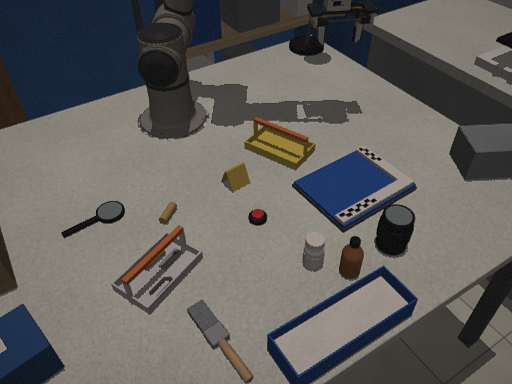

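The top view shows the aluminium tray at (365,197), with its handle running from (340,206) to (399,182). The board is at (168,190), with the L along its top and left edges and the inner corner near (131,166). The red button is at (265,205).

Look-alikes:
- **Tray:** aluminium tray (365,197), or yellow tray (190,278). I choose the aluminium one.
- **Barrel:** the one in the tray (365,212), or the loose one (334,253). I choose the one in the tray, since it is farther from the base.

```bash
cat > m.py <<'E'
from h import *
import pickle
a,b=pickle.load(open("d0.pkl","rb"))
def big(m,box):
    q=np.zeros(m.shape,np.uint8); x0,y0,x1,y1=box; q[y0:y1,x0:x1]=m[y0:y1,x0:x1].astype(np.uint8)
    c,_=cv2.findContours(q,cv2.RETR_EXTERNAL,cv2.CHAIN_APPROX_NONE); return max(c,key=cv2.contourArea)
hsv=cv2.cvtColor(b["color"],cv2.COLOR_BGR2HSV); H,S,V=[hsv[...,i].astype(int) for i in range(3)]
def W(c,z): return np.array([ray(b,p,z)[:2] for p in c.reshape(-1,2)])
def rect(P):
    r=cv2.minAreaRect((P*1000).astype(np.float32)); return np.round(r[0],1),np.round(r[1],1),r[2],np.round(cv2.boxPoints(r),1).tolist()
print("handle",rect(W(big((H<14)&(S>150)&(V>110),(320,160,420,240)),.080)))
print("button",rect(W(big(((H<8)|(H>172))&(S>140)&(V>80),(245,190,285,222)),.04)))
print("blue",rect(W(big((H>100)&(H<130)&(S>140)&(V>70),(110,140,225,235)),.02)))
hs=cv2.cvtColor(a["color"],cv2.COLOR_BGR2HSV); H,S,V=[hs[...,i].astype(int) for i in range(3)]
c=big(((H<8)|(H>172))&(S>140)&(V>80),(235,195,280,235)); M=cv2.minAreaRect(c)[0]; print([np.round(ray(a,M,z)[:2],4).tolist() for z in (.03,.04,.05)])
for t,d,bx in (("t",b,(315,150,415,240)),("b",b,(105,140,225,235))):
    x0,y0,x1,y1=bx; cv2.imwrite(f"pics/c{t}.png",cv2.resize(d["color"][y0:y1,x0:x1],None,fx=5,fy=5,interpolation=cv2.INTER_CUBIC))
i=[cv2.resize(cv2.imread(f"pics/c{t}.png"),(390,360)) for t in "tb"]; cv2.imwrite("pics/cc.png",np.hstack(i))
E
python3 m.py
```

```text
handle (array([ 546.7, -284.7]), array([ 11.7, 176.3]), 23.93306541442871, [[505.6000061035156, -206.5], [577.0999755859375, -367.6000061035156], [587.7999877929688, -362.8999938964844], [516.2999877929688, -201.8000030517578]])
button (array([522.7,  -6.1]), array([30.8, 30.3]), 0.2000153660774231, [[507.20001220703125, 9.0], [507.3999938964844, -21.299999237060547], [538.2000122070312, -21.200000762939453], [538.0999755859375, 9.100000381469727]])
blue (array([553.2, 259.3]), array([161.6, 228. ]), 2.664698839187622, [[467.20001220703125, 369.3999938964844], [477.79998779296875, 141.60000610351562], [639.2000122070312, 149.1999969482422], [628.5999755859375, 377.0]])
[[0.5361, -0.0125], [0.5441, -0.0174], [0.5521, -0.0224]]
```

View pics/cc.png

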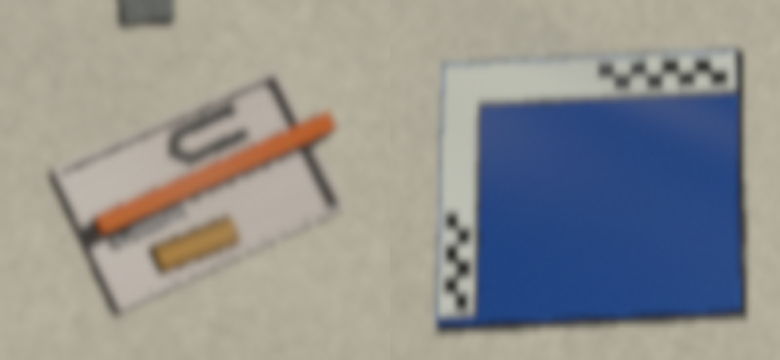

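The crop confirms the aluminium tray, with the shackle, brass barrel and plate inside under the orange handle. The board's inner corner is clear. Next I move above the handle.

arm_command([
  {"offset": [-15,-14,0],"turn": [0,0,0],"fingers": 0},
  {"offset": [-33,-29,0],"turn": [0,0,0],"fingers": 0},
  {"offset": [-33,-29,0],"turn": [0,0,0],"fingers": 0},
  {"offset": [-33,-29,0],"turn": [0,0,0],"fingers": 0},
  {"offset": [-33,-29,0],"turn": [0,0,0],"fingers": 0},
  {"offset": [-33,-29,0],"turn": [0,0,0],"fingers": 0},
  {"offset": [-33,-29,0],"turn": [0,0,0],"fingers": 0},
  {"offset": [-33,-29,0],"turn": [0,0,0],"fingers": 0},
  {"offset": [-33,-29,0],"turn": [0,0,0],"fingers": 0},
  {"offset": [-33,-29,0],"turn": [0,0,0],"fingers": 0},
], force=30)

```text
time_s: 1.35
tcp_pos: [0.3885, 0.0908, 0.2922]
orientation: [[-0.904, 0.427, 0.0], [0.427, 0.904, -0.0], [-0.0, -0.0, -1.0]]
contact_force: [1.0, -0.1, -0.3]
grip_width: 0.092
gripper_force: 0.0
```

arm_command([
  {"offset": [-33,-29,0],"turn": [0,0,0],"fingers": 0},
  {"offset": [-33,-29,0],"turn": [0,0,0],"fingers": 0},
  {"offset": [-33,-29,0],"turn": [0,0,0],"fingers": 0},
  {"offset": [-33,-29,0],"turn": [0,0,0],"fingers": 0},
  {"offset": [-33,-29,0],"turn": [0,0,0],"fingers": 0},
  {"offset": [-33,-29,0],"turn": [0,0,0],"fingers": 0},
  {"offset": [-33,-29,0],"turn": [0,0,0],"fingers": 0},
  {"offset": [-33,-29,0],"turn": [0,0,0],"fingers": 0},
  {"offset": [-33,-29,0],"turn": [0,0,0],"fingers": 0},
  {"offset": [-10,-10,0],"turn": [0,0,0],"fingers": 0},
])

```text
time_s: 2.6
tcp_pos: [0.5501, -0.2857, 0.2914]
orientation: [[-0.903, 0.429, -0.001], [0.429, 0.903, 0.0], [0.001, -0.0, -1.0]]
contact_force: [-0.3, 0.4, -0.4]
grip_width: 0.0918
gripper_force: 0.0
```

arm_command([
  {"offset": [0,0,0],"turn": [0,0,10],"fingers": 0},
  {"offset": [0,0,0],"turn": [0,0,10],"fingers": 0},
  {"offset": [0,0,0],"turn": [0,0,10],"fingers": 0},
  {"offset": [0,0,0],"turn": [0,0,10],"fingers": 0},
  {"offset": [0,0,0],"turn": [0,0,0],"fingers": 0},
  {"offset": [0,0,0],"turn": [0,0,0],"fingers": 0},
])

```text
time_s: 3.35
tcp_pos: [0.5504, -0.2829, 0.2923]
orientation: [[-0.422, 0.907, -0.0], [0.907, 0.422, 0.0], [0.0, -0.0, -1.0]]
contact_force: [-0.2, 0.6, 0.3]
grip_width: 0.0915
gripper_force: 0.0
```

```bash
cat >> h.py <<'E'
def delta(T,goal,ang):
    "tool offset to world goal (m), and turn about tool z so tool y is along ang deg (mod 180); tool upright error"
    R=T[:3,:3]; o=R.T@(np.array(goal)-T[:3,3])*1000
    cur=np.degrees(np.arctan2(R[1,1],R[0,1])); t=-((ang-cur+90)%180-90)
    print("offset mm",np.round(o,1),"turn z",round(t,2),"tool y ang",round(cur,2),"tilt",np.round(R[:2,2],4))
E
cat > w.py <<'E'
from h import *
import sys
def big(m):
    c,_=cv2.findContours(m.astype(np.uint8),cv2.RETR_EXTERNAL,cv2.CHAIN_APPROX_NONE); return max(c,key=cv2.contourArea)
T=tcpT(); d=save("wrist",sys.argv[1]); hsv=cv2.cvtColor(d["color"],cv2.COLOR_BGR2HSV); H,S,V=[hsv[...,i].astype(int) for i in range(3)]
def W(c,z): return np.array([ray(d,p,z,T)[:2] for p in c.reshape(-1,2)])
def rect(P):
    r=cv2.minAreaRect((P*1000).astype(np.float32)); return np.round(r[0],1),np.round(r[1],1),round(r[2],2),np.round(cv2.boxPoints(r),1).tolist()
E
cat > w1.py <<'E'
exec(open("w.py").read())
r=rect(W(big((H<14)&(S>150)&(V>100)),.080)); print(T[:3,3],"handle",r); delta(T,[r[0][0]/1e3,r[0][1]/1e3,.073+tcp_to_grasp],23.9)
E
python3 w1.py pics/w1.png
```

```text
[ 0.55043807 -0.28286384  0.29228314] handle (array([ 546.1, -280. ]), array([ 13.3, 159.8]), 23.91, [[507.6000061035156, -209.60000610351562], [572.4000244140625, -355.70001220703125], [584.5, -350.3999938964844], [519.7000122070312, -204.3000030517578]])
offset mm [  4.4  -2.7 172.6] turn z 1.05 tool y ang 24.95 tilt [-0.0002  0.0002]
```

View pics/w1.png

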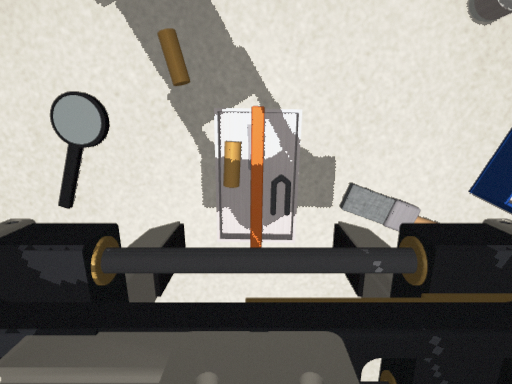

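The wrist view shows the bar running from (257,107) to (252,247), with its lower end hidden by the gripper. The fingers straddle it. The plate, barrel (232,163) and shackle (281,195) are all in the tray. I descend.

arm_command([
  {"offset": [-3,-3,20],"turn": [0,0,1],"fingers": 0},
  {"offset": [0,0,30],"turn": [0,0,0],"fingers": 0},
  {"offset": [0,0,30],"turn": [0,0,0],"fingers": 0},
  {"offset": [0,0,30],"turn": [0,0,0],"fingers": 0},
  {"offset": [0,0,30],"turn": [0,0,0],"fingers": 0},
  {"offset": [0,0,22],"turn": [0,0,0],"fingers": 0},
  {"offset": [0,0,11],"turn": [0,0,0],"fingers": 0},
  {"offset": [0,0,0],"turn": [0,0,0],"fingers": 0},
  {"offset": [0,0,0],"turn": [0,0,0],"fingers": 0.6},
  {"offset": [0,0,0],"turn": [0,0,0],"fingers": 0.75},
], force=15)

```text
time_s: 4.65
tcp_pos: [0.5498, -0.2873, 0.1202]
orientation: [[-0.403, 0.915, 0.002], [0.915, 0.403, -0.001], [-0.002, 0.001, -1.0]]
contact_force: [0.5, 0.6, -0.5]
grip_width: 0.0768
gripper_force: 0.0
```

arm_command([
  {"offset": [0,0,0],"turn": [0,0,0],"fingers": 0.8},
  {"offset": [0,0,0],"turn": [0,0,0],"fingers": 0.9},
  {"offset": [0,0,0],"turn": [0,0,0],"fingers": 1},
  {"offset": [0,0,0],"turn": [0,0,0],"fingers": 1},
  {"offset": [0,0,0],"turn": [0,0,0],"fingers": 1},
], force=15)

```text
time_s: 5.28
tcp_pos: [0.5494, -0.287, 0.1192]
orientation: [[-0.403, 0.915, 0.0], [0.915, 0.403, 0.0], [0.0, 0.0, -1.0]]
contact_force: [-0.7, -0.3, 0.3]
grip_width: 0.0266
gripper_force: 0.0
```

arm_command([
  {"offset": [0,0,0],"turn": [0,0,0],"fingers": 1},
  {"offset": [0,0,0],"turn": [0,0,0],"fingers": 1},
  {"offset": [0,0,0],"turn": [0,0,0],"fingers": 1},
  {"offset": [0,0,0],"turn": [0,0,0],"fingers": 1},
], force=50)

```text
time_s: 5.78
tcp_pos: [0.5494, -0.287, 0.1192]
orientation: [[-0.403, 0.915, 0.0], [0.915, 0.403, 0.0], [0.0, 0.0, -1.0]]
contact_force: [0.6, 0.5, 0.1]
grip_width: 0.0137
gripper_force: 50.0
```

arm_command([
  {"offset": [0,0,-2],"turn": [0,0,0],"fingers": 1},
  {"offset": [0,0,-4],"turn": [0,0,0],"fingers": 1},
  {"offset": [0,0,-6],"turn": [0,0,0],"fingers": 1},
  {"offset": [0,0,-8],"turn": [0,0,0],"fingers": 1},
  {"offset": [0,0,-8],"turn": [0,0,0],"fingers": 1},
  {"offset": [0,0,-6],"turn": [0,0,0],"fingers": 1},
  {"offset": [0,0,-3],"turn": [0,0,0],"fingers": 1},
  {"offset": [0,0,0],"turn": [0,0,0],"fingers": 1},
  {"offset": [0,0,0],"turn": [0,0,0],"fingers": 1},
])

```text
time_s: 6.9
tcp_pos: [0.5492, -0.287, 0.1559]
orientation: [[-0.403, 0.915, -0.0], [0.915, 0.403, 0.0], [0.001, -0.0, -1.0]]
contact_force: [0.1, 0.8, -6.1]
grip_width: 0.0134
gripper_force: 50.0
```

```bash
python3 - <<'E'
from h import *
s=sense(); print(s["contact_force"],s["ft_torque"],s["grip_width"],s["gripper_force"],s["tcp_pos"])
a=grab_frame("scene")["color"][190:330,80:260]; w=grab_frame("wrist")["color"]
cv2.imwrite("pics/l1.png",np.hstack([cv2.resize(a,(385,300)),cv2.resize(w,(400,300))]))
E
```

```text
[ 0.06887901  0.81269688 -6.06609811] [-0.11387337 -0.05709044  0.00257664] 0.013447574496628298 49.996089935302734 [ 0.54924237 -0.28695789  0.15590639]
```

View pics/l1.png

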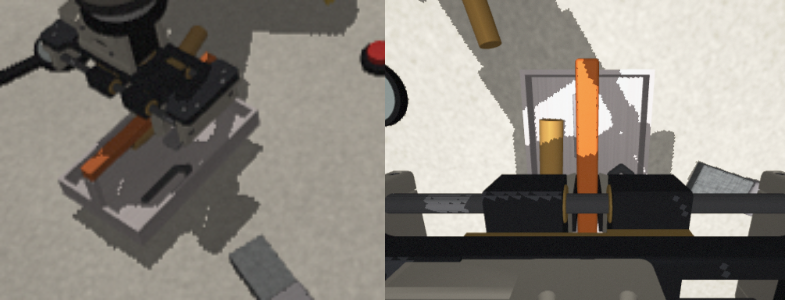

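The tray hangs level, the load is about 6 N and the parts are inside: barrel at (552,145) and shackle in the left pane. I raise it and carry it over.

arm_command([
  {"offset": [0,0,-5],"turn": [0,0,0],"fingers": 1},
  {"offset": [0,0,-10],"turn": [0,0,0],"fingers": 1},
  {"offset": [0,0,-15],"turn": [0,0,0],"fingers": 1},
  {"offset": [0,0,-18],"turn": [0,0,0],"fingers": 1},
  {"offset": [0,0,-18],"turn": [0,0,0],"fingers": 1},
  {"offset": [0,0,-18],"turn": [0,0,0],"fingers": 1},
  {"offset": [0,0,-14],"turn": [0,0,0],"fingers": 1},
  {"offset": [0,0,-8],"turn": [0,0,0],"fingers": 1},
  {"offset": [0,0,-4],"turn": [0,0,0],"fingers": 1},
  {"offset": [0,0,0],"turn": [0,0,0],"fingers": 1},
])

```text
time_s: 8.25
tcp_pos: [0.5493, -0.287, 0.266]
orientation: [[-0.403, 0.915, -0.0], [0.915, 0.403, 0.0], [0.0, -0.0, -1.0]]
contact_force: [-0.8, -0.5, -5.5]
grip_width: 0.0134
gripper_force: 50.0
```

arm_command([
  {"offset": [4,2,0],"turn": [0,0,0],"fingers": 1},
  {"offset": [8,4,0],"turn": [0,0,0],"fingers": 1},
  {"offset": [12,5.5,0],"turn": [0,0,0],"fingers": 1},
  {"offset": [16,7.5,0],"turn": [0,0,0],"fingers": 1},
  {"offset": [20,9,0],"turn": [0,0,0],"fingers": 1},
  {"offset": [22,10,0],"turn": [0,0,0],"fingers": 1},
  {"offset": [22,10,0],"turn": [0,0,0],"fingers": 1},
  {"offset": [22,10,0],"turn": [0,0,0],"fingers": 1},
  {"offset": [22,10,0],"turn": [0,0,0],"fingers": 1},
  {"offset": [22,10,0],"turn": [0,0,0],"fingers": 1},
])

```text
time_s: 9.5
tcp_pos: [0.5521, -0.0979, 0.2664]
orientation: [[-0.403, 0.915, 0.0], [0.915, 0.403, 0.0], [0.0, 0.0, -1.0]]
contact_force: [0.4, -0.5, -5.1]
grip_width: 0.0133
gripper_force: 50.0
```

arm_command([
  {"offset": [22,10,0],"turn": [0,0,0],"fingers": 1},
  {"offset": [22,10,0],"turn": [0,0,0],"fingers": 1},
  {"offset": [22,10,0],"turn": [0,0,0],"fingers": 1},
  {"offset": [22,10,0],"turn": [0,0,0],"fingers": 1},
  {"offset": [22,10,0],"turn": [0,0,0],"fingers": 1},
  {"offset": [22,10,0],"turn": [0,0,0],"fingers": 1},
  {"offset": [22,10,0],"turn": [0,0,0],"fingers": 1},
  {"offset": [22,10,0],"turn": [0,0,0],"fingers": 1},
  {"offset": [22,10,0],"turn": [0,0,0],"fingers": 1},
  {"offset": [20,9,0],"turn": [0,0,0],"fingers": 1},
])

```text
time_s: 10.75
tcp_pos: [0.5544, 0.1415, 0.2664]
orientation: [[-0.404, 0.915, 0.0], [0.915, 0.404, 0.0], [0.0, 0.0, -1.0]]
contact_force: [-0.2, 1.0, -4.9]
grip_width: 0.0132
gripper_force: 50.0
```

arm_command([
  {"offset": [18,8,0],"turn": [0,0,0],"fingers": 1},
  {"offset": [14,6,0],"turn": [0,0,0],"fingers": 1},
  {"offset": [10,4,0],"turn": [0,0,0],"fingers": 1},
  {"offset": [6,2,0],"turn": [0,0,2],"fingers": 1},
  {"offset": [0,0,0],"turn": [0,0,4],"fingers": 1},
  {"offset": [0,0,0],"turn": [0,0,5],"fingers": 1},
  {"offset": [0,0,0],"turn": [0,0,5],"fingers": 1},
  {"offset": [0,0,0],"turn": [0,0,3],"fingers": 1},
  {"offset": [0,0,0],"turn": [0,0,2],"fingers": 1},
  {"offset": [0,0,0],"turn": [0,0,0],"fingers": 1},
])

```text
time_s: 12.0
tcp_pos: [0.5542, 0.1913, 0.2662]
orientation: [[-0.048, 0.999, -0.0], [0.999, 0.048, -0.0], [-0.0, -0.0, -1.0]]
contact_force: [0.5, 0.2, -5.1]
grip_width: 0.0134
gripper_force: 50.0
```

```bash
cat > w2.py <<'E'
exec(open("w.py").read())
s=sense(); print(s["contact_force"],s["gripper_force"])
r=rect(W(big((H>100)&(H<130)&(S>120)&(V>50)),.02)); print(T[:3,3],"blue",r); delta(T,[.5588,.2636,.02+.0725+tcp_to_grasp],2.66)
E
python3 w2.py pics/w2.png
```

```text
[-0.33285765  0.21058171 -4.54214014] 49.99609351158142
[0.55416732 0.191302   0.26620255] blue (array([552.2, 342.4]), array([164.4,  88.4]), 2.67, [[468.0, 382.70001220703125], [472.1000061035156, 294.3999938964844], [636.4000244140625, 302.1000061035156], [632.2000122070312, 390.29998779296875]])
offset mm [ 72.    8.1 127. ] turn z 0.09 tool y ang 2.75 tilt [-0.0001 -0.    ]
```

View pics/w2.png

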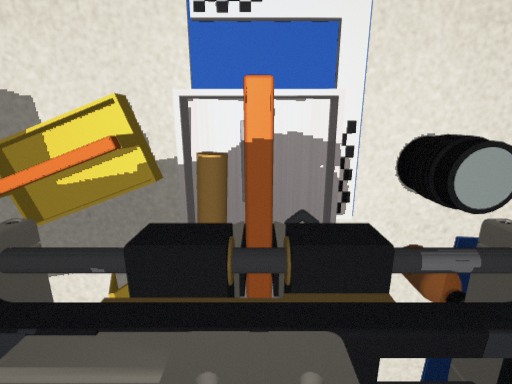

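The wrist view shows the tray still level over the board's right part. The inner corner is at about (338,20), the far leg is to the right and the side leg is at the top. The corner estimates differ by about 13 mm in y, so I cross-check with the fixed cameras.

```bash
python3 - <<'E'
from h import *
import pickle
a,b=pickle.load(open("d0.pkl","rb"))
T=tcpT(); w=grab_frame("wrist"); print(np.round(w["hand_eye"],3).tolist(), w["camera_matrix"])
for p in ((338,21),(340,80),(190,21),(338,10)): print("w",p,np.round(ray(w,p,.02,T)*1e3,1))
def fit(d,box,z,corner):
    hsv=cv2.cvtColor(d["color"],cv2.COLOR_BGR2HSV); x0,y0,x1,y1=box; q=np.zeros(hsv.shape[:2],np.uint8)
    q[y0:y1,x0:x1]=cv2.inRange(hsv,(100,120,40),(130,255,255))[y0:y1,x0:x1]
    c=max(cv2.findContours(q,cv2.RETR_EXTERNAL,cv2.CHAIN_APPROX_NONE)[0],key=cv2.contourArea)
    e=cv2.approxPolyDP(c,6,True).reshape(-1,2)
    for p in e: print(corner,p,np.round(ray(d,p,z)[:2]*1e3,1))
fit(b,(110,140,225,235),.02,"top"); fit(a,(280,130,425,230),.02,"scene")
E
```

```text
[[-0.001, -0.967, -0.257, 0.068], [1.0, -0.001, -0.0, 0.0], [0.0, -0.257, 0.967, -0.092], [0.0, 0.0, 0.0, 1.0]] [[274.98093317   0.         258.67987977]
 [  0.         274.98093317 195.75331256]
 [  0.           0.           1.        ]]
w (338, 21) [632.3 370.5  20. ]
w (340, 80) [641.9 311.1  20. ]
w (190, 21) [471.1 362.8  20. ]
w (338, 10) [631. 381.  20.]
top [211 165] [640.7 149.6]
top [134 169] [628.1 368.9]
top [132 223] [472.9 364.3]
top [121 225] [467.2 394.4]
top [212 221] [479.3 142.3]
scene [415 184] [667.2 403.6]
scene [342 225] [674.7 144.9]
scene [334 214] [635.4 152. ]
scene [390 177] [610.6 367.6]
scene [355 151] [473.3 362.5]
scene [294 182] [484.7 136.7]
scene [343 227] [681.1 142.7]
```

arm_command([
  {"offset": [4,1,0],"turn": [0,0,0],"fingers": 1},
  {"offset": [9,1,0],"turn": [0,0,0],"fingers": 1},
  {"offset": [13,2,0],"turn": [0,0,0],"fingers": 1},
  {"offset": [13,2,0],"turn": [0,0,0],"fingers": 1},
  {"offset": [13,2,0],"turn": [0,0,0],"fingers": 1},
  {"offset": [9,1,0],"turn": [0,0,0],"fingers": 1},
  {"offset": [4,0,0],"turn": [0,0,0],"fingers": 1},
  {"offset": [0,0,4],"turn": [0,0,0],"fingers": 1},
  {"offset": [0,0,9],"turn": [0,0,0],"fingers": 1},
  {"offset": [0,0,14],"turn": [0,0,0],"fingers": 1},
])

```text
time_s: 13.35
tcp_pos: [0.5601, 0.2563, 0.2386]
orientation: [[-0.047, 0.999, 0.0], [0.999, 0.047, 0.0], [0.0, 0.0, -1.0]]
contact_force: [0.3, -0.0, -5.9]
grip_width: 0.0138
gripper_force: 50.0
```

arm_command([
  {"offset": [0,0,18],"turn": [0,0,0],"fingers": 1},
  {"offset": [0,0,18],"turn": [0,0,0],"fingers": 1},
  {"offset": [0,0,18],"turn": [0,0,0],"fingers": 1},
  {"offset": [0,0,16],"turn": [0,0,0],"fingers": 1},
  {"offset": [0,0,11],"turn": [0,0,0],"fingers": 1},
  {"offset": [0,0,7],"turn": [0,0,0],"fingers": 1},
  {"offset": [0,0,4],"turn": [0,0,0],"fingers": 1},
  {"offset": [0,0,0],"turn": [0,0,0],"fingers": 1},
  {"offset": [0,0,0],"turn": [0,0,0],"fingers": 1},
])

```text
time_s: 14.48
tcp_pos: [0.5603, 0.2568, 0.1478]
orientation: [[-0.048, 0.999, 0.001], [0.999, 0.048, 0.0], [0.0, 0.001, -1.0]]
contact_force: [0.2, 0.4, -4.7]
grip_width: 0.0136
gripper_force: 50.0
```

```bash
python3 - <<'E'
exec(open("h.py").read())
T=tcpT(); delta(T,[.5602,.2566,.139],2.66); print(T[:3,3])
t=grab_frame("top")["color"][130:245,100:235]; w=grab_frame("wrist")["color"]
cv2.imwrite("pics/p1.png",np.hstack([cv2.resize(t,(400,340),interpolation=cv2.INTER_CUBIC),cv2.resize(w,(400,340))]))
E
```

```text
offset mm [-0.2 -0.1  8.8] turn z 0.09 tool y ang 2.75 tilt [0.0011 0.0004]
[0.56031213 0.25682041 0.14777251]
```

View pics/p1.png

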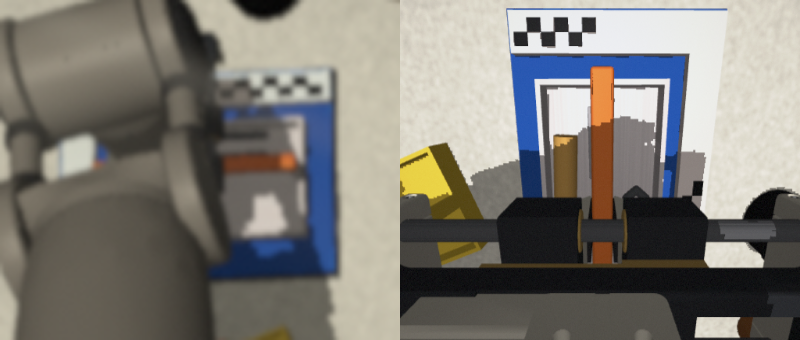

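The tray hovers over the blue face, parallel to the legs, with gaps of about 20 mm to each. I lower it gently.

arm_command([
  {"offset": [0,0,2],"turn": [0,0,0],"fingers": 1},
  {"offset": [0,0,2],"turn": [0,0,0],"fingers": 1},
  {"offset": [0,0,2],"turn": [0,0,0],"fingers": 1},
  {"offset": [0,0,1],"turn": [0,0,0],"fingers": 1},
  {"offset": [0,0,0],"turn": [0,0,0],"fingers": 1},
  {"offset": [0,0,0],"turn": [0,0,0],"fingers": 1},
])

```text
time_s: 15.32
tcp_pos: [0.5601, 0.2567, 0.1403]
orientation: [[-0.048, 0.999, 0.0], [0.999, 0.048, 0.0], [0.0, 0.0, -1.0]]
contact_force: [-0.1, -0.1, -5.4]
grip_width: 0.0135
gripper_force: 50.0
```

arm_command([
  {"offset": [0,0,1],"turn": [0,0,0],"fingers": 1},
  {"offset": [0,0,0],"turn": [0,0,0],"fingers": 1},
  {"offset": [0,0,0],"turn": [0,0,0],"fingers": 1},
])

```text
time_s: 15.7
tcp_pos: [0.56, 0.2567, 0.1393]
orientation: [[-0.048, 0.999, 0.0], [0.999, 0.048, 0.0], [0.0, 0.0, -1.0]]
contact_force: [-0.5, 0.1, -5.5]
grip_width: 0.0133
gripper_force: 50.0
```

arm_command([
  {"offset": [0,0,0.5],"turn": [0,0,0],"fingers": 1},
  {"offset": [0,0,0],"turn": [0,0,0],"fingers": 1},
  {"offset": [0,0,0],"turn": [0,0,0],"fingers": 1},
])

```text
time_s: 16.08
tcp_pos: [0.5601, 0.2568, 0.1392]
orientation: [[-0.048, 0.999, 0.0], [0.999, 0.048, 0.0], [0.0, 0.0, -1.0]]
contact_force: [-0.8, -0.8, 0.5]
grip_width: 0.0136
gripper_force: 50.0
```

arm_command([
  {"offset": [0,0,0.3],"turn": [0,0,0],"fingers": 1},
  {"offset": [0,0,0],"turn": [0,0,0],"fingers": 1},
  {"offset": [0,0,0],"turn": [0,0,0],"fingers": 1},
])

```text
time_s: 16.45
tcp_pos: [0.56, 0.2568, 0.1391]
orientation: [[-0.048, 0.999, 0.001], [0.999, 0.048, 0.0], [0.0, 0.001, -1.0]]
contact_force: [-4.4, -1.0, 5.8]
grip_width: 0.0134
gripper_force: 50.0
```

It has landed. I ease up a touch and slide towards the far leg first (tool +y).

arm_command([
  {"offset": [0,0,-0.4],"turn": [0,0,0],"fingers": 1},
  {"offset": [0,2,0],"turn": [0,0,0],"fingers": 1},
  {"offset": [0,3,0],"turn": [0,0,0],"fingers": 1},
  {"offset": [0,3,0],"turn": [0,0,0],"fingers": 1},
  {"offset": [0,3,0],"turn": [0,0,0],"fingers": 1},
  {"offset": [0,2,0],"turn": [0,0,0],"fingers": 1},
  {"offset": [0,0,0],"turn": [0,0,0],"fingers": 1},
  {"offset": [0,0,0],"turn": [0,0,0],"fingers": 1},
])

```text
time_s: 17.45
tcp_pos: [0.5729, 0.2576, 0.1392]
orientation: [[-0.048, 0.999, -0.0], [0.999, 0.048, 0.001], [0.001, -0.0, -1.0]]
contact_force: [-4.5, -0.9, 5.8]
grip_width: 0.0135
gripper_force: 50.0
```

arm_command([
  {"offset": [0,1,0],"turn": [0,0,0],"fingers": 1},
  {"offset": [0,1,0],"turn": [0,0,0],"fingers": 1},
  {"offset": [0,1,0],"turn": [0,0,0],"fingers": 1},
  {"offset": [0,0,0],"turn": [0,0,0],"fingers": 1},
])

```text
time_s: 17.95
tcp_pos: [0.5757, 0.2578, 0.1391]
orientation: [[-0.048, 0.999, -0.001], [0.999, 0.048, 0.0], [0.0, -0.001, -1.0]]
contact_force: [-4.9, -0.4, 6.2]
grip_width: 0.0134
gripper_force: 50.0
```

arm_command([
  {"offset": [0,1,-0.2],"turn": [0,0,0],"fingers": 1},
  {"offset": [0,1,0],"turn": [0,0,0],"fingers": 1},
  {"offset": [0,0,0],"turn": [0,0,0],"fingers": 1},
])

```text
time_s: 18.32
tcp_pos: [0.5779, 0.2578, 0.1392]
orientation: [[-0.048, 0.999, -0.0], [0.999, 0.048, 0.0], [0.0, -0.0, -1.0]]
contact_force: [-5.8, -0.0, 5.5]
grip_width: 0.0137
gripper_force: 50.0
```

arm_command([
  {"offset": [0,1,0],"turn": [0,0,0],"fingers": 1},
  {"offset": [0,0,0],"turn": [0,0,0],"fingers": 1},
])

```text
time_s: 18.58
tcp_pos: [0.579, 0.2578, 0.1392]
orientation: [[-0.048, 0.999, -0.0], [0.999, 0.048, 0.0], [0.0, -0.0, -1.0]]
contact_force: [-5.3, 1.0, 4.2]
grip_width: 0.0132
gripper_force: 50.0
```

arm_command([
  {"offset": [0,1,0],"turn": [0,0,0],"fingers": 1},
  {"offset": [0,0,0],"turn": [0,0,0],"fingers": 1},
])

```text
time_s: 18.82
tcp_pos: [0.5799, 0.2578, 0.1392]
orientation: [[-0.048, 0.999, -0.0], [0.999, 0.048, 0.0], [0.0, -0.0, -1.0]]
contact_force: [-5.3, -0.2, 4.6]
grip_width: 0.0134
gripper_force: 50.0
```

arm_command([
  {"offset": [0,1,0],"turn": [0,0,0],"fingers": 1},
  {"offset": [0,0,0],"turn": [0,0,0],"fingers": 1},
])

```text
time_s: 19.08
tcp_pos: [0.581, 0.2578, 0.1392]
orientation: [[-0.048, 0.999, -0.0], [0.999, 0.048, 0.0], [0.0, -0.0, -1.0]]
contact_force: [-4.8, -0.0, 5.4]
grip_width: 0.0133
gripper_force: 50.0
```

arm_command([
  {"offset": [0,1,0],"turn": [0,0,0],"fingers": 1},
  {"offset": [0,0,0],"turn": [0,0,0],"fingers": 1},
])

```text
time_s: 19.32
tcp_pos: [0.582, 0.2578, 0.1392]
orientation: [[-0.048, 0.999, -0.0], [0.999, 0.048, 0.0], [0.0, -0.0, -1.0]]
contact_force: [-4.6, -0.1, 6.1]
grip_width: 0.0132
gripper_force: 50.0
```

```bash
python3 - <<'E'
exec(open("h.py").read())
T=tcpT(); print(T[:3,3]); w=grab_frame("wrist")["color"]; cv2.imwrite("pics/p2.png",cv2.resize(w[20:230,100:400],None,fx=2.6,fy=2.6,interpolation=cv2.INTER_CUBIC))
E
```

```text
[0.58195853 0.25783967 0.13917542]
```

View pics/p2.png

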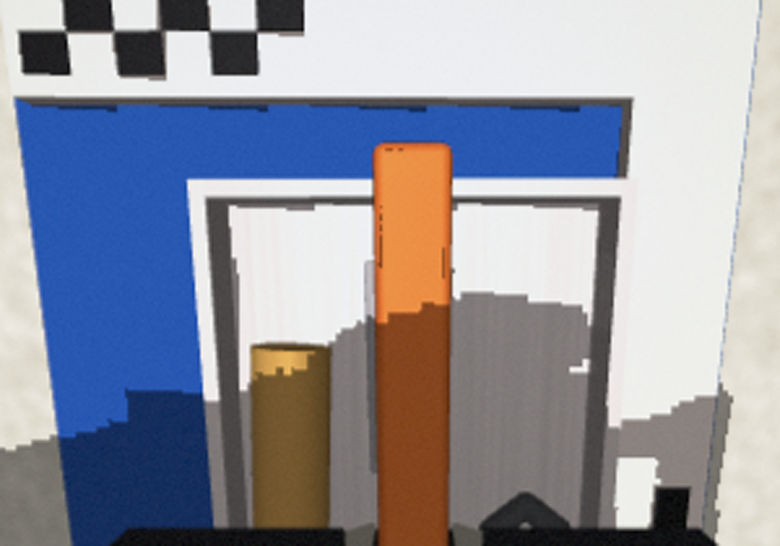

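The tray's long side at (630,180) is nearly at the far leg's inner edge at (628,105), and the side gap is still about 20 mm. I continue in 1 mm steps.

arm_command([
  {"offset": [0,1,0],"turn": [0,0,0],"fingers": 1},
  {"offset": [0,0,0],"turn": [0,0,0],"fingers": 1},
])

```text
time_s: 19.62
tcp_pos: [0.583, 0.2579, 0.1392]
orientation: [[-0.048, 0.999, -0.0], [0.999, 0.048, 0.0], [0.0, -0.0, -1.0]]
contact_force: [-4.2, -0.5, 5.1]
grip_width: 0.0137
gripper_force: 50.0
```

arm_command([
  {"offset": [0,1,0],"turn": [0,0,0],"fingers": 1},
  {"offset": [0,0,0],"turn": [0,0,0],"fingers": 1},
])

```text
time_s: 19.88
tcp_pos: [0.5835, 0.258, 0.1392]
orientation: [[-0.048, 0.999, -0.001], [0.999, 0.048, 0.0], [0.0, -0.001, -1.0]]
contact_force: [-6.8, -0.2, 5.7]
grip_width: 0.0132
gripper_force: 50.0
```

arm_command([
  {"offset": [0,1,0],"turn": [0,0,0],"fingers": 1},
  {"offset": [0,0,0],"turn": [0,0,0],"fingers": 1},
])

```text
time_s: 20.12
tcp_pos: [0.5836, 0.2581, 0.1392]
orientation: [[-0.048, 0.999, -0.003], [0.999, 0.048, -0.0], [-0.0, -0.003, -1.0]]
contact_force: [-11.3, -0.5, 8.9]
grip_width: 0.0137
gripper_force: 50.0
```

Far leg contact. I ease off about 1 mm and slide towards the side leg (tool +x).

arm_command([
  {"offset": [0,-1,-0.2],"turn": [0,0,0],"fingers": 1},
  {"offset": [2,0,0],"turn": [0,0,0],"fingers": 1},
  {"offset": [3,0,0],"turn": [0,0,0],"fingers": 1},
  {"offset": [3,0,0],"turn": [0,0,0],"fingers": 1},
  {"offset": [3,0,0],"turn": [0,0,0],"fingers": 1},
  {"offset": [2,0,0],"turn": [0,0,0],"fingers": 1},
  {"offset": [0,0,0],"turn": [0,0,0],"fingers": 1},
])

```text
time_s: 21.0
tcp_pos: [0.583, 0.269, 0.1392]
orientation: [[-0.048, 0.999, -0.002], [0.999, 0.048, -0.003], [-0.003, -0.002, -1.0]]
contact_force: [-6.3, -9.5, 6.4]
grip_width: 0.0138
gripper_force: 50.0
```

arm_command([
  {"offset": [1,0,0],"turn": [0,0,0],"fingers": 1},
  {"offset": [1,0,0],"turn": [0,0,0],"fingers": 1},
  {"offset": [0,0,0],"turn": [0,0,0],"fingers": 1},
])

```text
time_s: 21.38
tcp_pos: [0.5829, 0.2708, 0.1392]
orientation: [[-0.047, 0.999, -0.002], [0.999, 0.047, -0.004], [-0.003, -0.002, -1.0]]
contact_force: [-6.7, -8.1, 6.8]
grip_width: 0.0137
gripper_force: 50.0
```

arm_command([
  {"offset": [1,0,0],"turn": [0,0,0],"fingers": 1},
  {"offset": [1,0,0],"turn": [0,0,0],"fingers": 1},
  {"offset": [0,0,0],"turn": [0,0,0],"fingers": 1},
])

```text
time_s: 21.75
tcp_pos: [0.5828, 0.2728, 0.1392]
orientation: [[-0.047, 0.999, -0.002], [0.999, 0.047, -0.004], [-0.003, -0.002, -1.0]]
contact_force: [-7.2, -8.9, 7.1]
grip_width: 0.0136
gripper_force: 50.0
```

arm_command([
  {"offset": [1,-0.3,0],"turn": [0,0,0],"fingers": 1},
  {"offset": [1,0,0],"turn": [0,0,0],"fingers": 1},
  {"offset": [0,0,0],"turn": [0,0,0],"fingers": 1},
])

```text
time_s: 22.12
tcp_pos: [0.5826, 0.275, 0.1392]
orientation: [[-0.047, 0.999, -0.001], [0.999, 0.047, -0.003], [-0.003, -0.002, -1.0]]
contact_force: [-5.3, -8.3, 7.3]
grip_width: 0.0137
gripper_force: 50.0
```

arm_command([
  {"offset": [1,0,0],"turn": [0,0,0],"fingers": 1},
  {"offset": [1,0,0],"turn": [0,0,0],"fingers": 1},
  {"offset": [0,0,0],"turn": [0,0,0],"fingers": 1},
])

```text
time_s: 22.5
tcp_pos: [0.5826, 0.277, 0.1392]
orientation: [[-0.047, 0.999, -0.001], [0.999, 0.047, -0.003], [-0.003, -0.002, -1.0]]
contact_force: [-5.9, -8.7, 5.4]
grip_width: 0.0136
gripper_force: 50.0
```

arm_command([
  {"offset": [1,0,0],"turn": [0,0,0],"fingers": 1},
  {"offset": [0,0,0],"turn": [0,0,0],"fingers": 1},
])

```text
time_s: 22.75
tcp_pos: [0.5825, 0.278, 0.1392]
orientation: [[-0.047, 0.999, -0.001], [0.999, 0.047, -0.003], [-0.003, -0.002, -1.0]]
contact_force: [-5.6, -8.3, 6.2]
grip_width: 0.0135
gripper_force: 50.0
```

arm_command([
  {"offset": [1,0,0],"turn": [0,0,0],"fingers": 1},
  {"offset": [0,0,0],"turn": [0,0,0],"fingers": 1},
])

```text
time_s: 23.0
tcp_pos: [0.5825, 0.279, 0.1391]
orientation: [[-0.047, 0.999, -0.001], [0.999, 0.047, -0.003], [-0.003, -0.002, -1.0]]
contact_force: [-5.8, -8.4, 5.6]
grip_width: 0.0134
gripper_force: 50.0
```

arm_command([
  {"offset": [1,0,0],"turn": [0,0,0],"fingers": 1},
  {"offset": [0,0,0],"turn": [0,0,0],"fingers": 1},
])

```text
time_s: 23.25
tcp_pos: [0.5824, 0.2797, 0.1392]
orientation: [[-0.047, 0.999, -0.002], [0.999, 0.047, -0.004], [-0.003, -0.002, -1.0]]
contact_force: [-5.9, -8.5, 6.4]
grip_width: 0.0135
gripper_force: 50.0
```

arm_command([
  {"offset": [1,0,0],"turn": [0,0,0],"fingers": 1},
  {"offset": [0,0,0],"turn": [0,0,0],"fingers": 1},
])

```text
time_s: 23.5
tcp_pos: [0.5824, 0.2798, 0.1391]
orientation: [[-0.047, 0.999, -0.002], [0.999, 0.047, -0.005], [-0.005, -0.002, -1.0]]
contact_force: [-6.0, -13.1, 7.3]
grip_width: 0.0135
gripper_force: 50.0
```

arm_command([
  {"offset": [1,0,0],"turn": [0,0,0],"fingers": 1},
  {"offset": [0,0,0],"turn": [0,0,0],"fingers": 1},
])

```text
time_s: 23.75
tcp_pos: [0.5825, 0.2799, 0.1392]
orientation: [[-0.047, 0.999, -0.002], [0.999, 0.047, -0.007], [-0.006, -0.002, -1.0]]
contact_force: [-5.4, -15.8, 8.7]
grip_width: 0.0137
gripper_force: 50.0
```

arm_command([
  {"offset": [0.5,0,0],"turn": [0,0,0],"fingers": 1},
  {"offset": [0,0,0],"turn": [0,0,0],"fingers": 1},
])

```text
time_s: 24.0
tcp_pos: [0.5825, 0.28, 0.1392]
orientation: [[-0.047, 0.999, -0.002], [0.999, 0.047, -0.007], [-0.007, -0.003, -1.0]]
contact_force: [-6.4, -18.4, 8.5]
grip_width: 0.0136
gripper_force: 50.0
```

Both legs are in contact. I nudge once more to the far leg, relax the load and open.

arm_command([
  {"offset": [-1.5,0.5,0],"turn": [0,0,0],"fingers": 1},
  {"offset": [0,0.5,0],"turn": [0,0,0],"fingers": 1},
  {"offset": [0,0,0],"turn": [0,0,0],"fingers": 1},
  {"offset": [0,-0.9,0],"turn": [0,0,0],"fingers": 1},
  {"offset": [0,0,0],"turn": [0,0,0],"fingers": 1},
], force=20)

```text
time_s: 24.62
tcp_pos: [0.5824, 0.28, 0.1391]
orientation: [[-0.048, 0.999, -0.002], [0.999, 0.048, -0.005], [-0.005, -0.002, -1.0]]
contact_force: [-6.5, -12.2, 7.3]
grip_width: 0.0135
gripper_force: 20.0
```

arm_command([
  {"offset": [0,0,0],"turn": [0,0,0],"fingers": 0.8},
  {"offset": [0,0,0],"turn": [0,0,0],"fingers": 0.75},
  {"offset": [0,0,0],"turn": [0,0,0],"fingers": 0.6},
  {"offset": [0,0,0],"turn": [0,0,0],"fingers": 0.5},
  {"offset": [0,0,0],"turn": [0,0,0],"fingers": 0.5},
])

```text
time_s: 25.25
tcp_pos: [0.5826, 0.283, 0.1392]
orientation: [[-0.048, 0.999, 0.0], [0.999, 0.048, 0.0], [0.0, 0.0, -1.0]]
contact_force: [0.9, -0.2, -1.5]
grip_width: 0.0449
gripper_force: 0.0
```

arm_command([
  {"offset": [0,0,-5],"turn": [0,0,0],"fingers": 0.5},
  {"offset": [0,0,-10],"turn": [0,0,0],"fingers": 0.5},
  {"offset": [0,0,-20],"turn": [0,0,0],"fingers": 0.5},
  {"offset": [0,0,-30],"turn": [0,0,0],"fingers": 0.5},
  {"offset": [0,0,-30],"turn": [0,0,0],"fingers": 0.5},
  {"offset": [0,0,-30],"turn": [0,0,0],"fingers": 0.5},
  {"offset": [-10,0,-20],"turn": [0,0,0],"fingers": 0.5},
  {"offset": [0,0,0],"turn": [0,0,0],"fingers": 0.5},
])

```text
time_s: 26.25
tcp_pos: [0.5837, 0.2726, 0.2869]
orientation: [[-0.047, 0.999, 0.005], [0.999, 0.047, 0.002], [0.001, 0.005, -1.0]]
contact_force: [-0.0, -0.8, -0.5]
grip_width: 0.0462
gripper_force: 0.0
```

```bash
python3 - <<'E'
exec(open("h.py").read())
T=tcpT(); print(T[:3,3]); w=grab_frame("wrist")["color"]; cv2.imwrite("pics/p3.png",cv2.resize(w[0:290,80:430],None,fx=2,fy=2,interpolation=cv2.INTER_CUBIC))
delta(T,[.528,-.007,.2],2.66)
E
```

```text
[0.58374695 0.27264983 0.28688422]
offset mm [-276.8  -69.3   86.2] turn z 0.05 tool y ang 2.71 tilt [0.0046 0.0015]
```

View pics/p3.png

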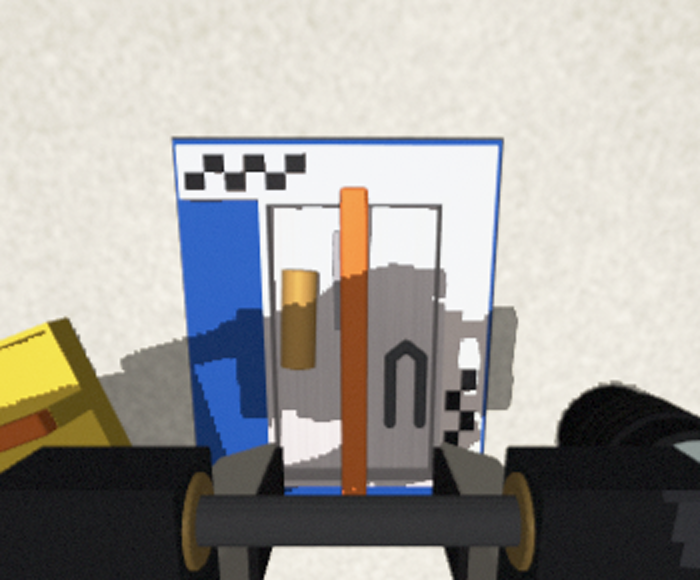

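The tray is flush against both legs: its top end at (355,205) and right side at (440,330) show no blue gap. The plate, barrel and shackle are inside. Now the button: I close the fingers and move near it.

arm_command([
  {"offset": [-15,-4,0],"turn": [0,0,0],"fingers": 1},
  {"offset": [-30,-9,0],"turn": [0,0,0],"fingers": 1},
  {"offset": [-40,-11,0],"turn": [0,0,0],"fingers": 1},
  {"offset": [-40,-11,0],"turn": [0,0,0],"fingers": 1},
  {"offset": [-40,-11,0],"turn": [0,0,0],"fingers": 1},
  {"offset": [-40,-11,0],"turn": [0,0,0],"fingers": 1},
  {"offset": [-40,-9,0],"turn": [0,0,0],"fingers": 1},
  {"offset": [-50,-3,0],"turn": [0,0,0],"fingers": 1},
  {"offset": [-50,0,0],"turn": [0,0,0],"fingers": 1},
  {"offset": [0,0,0],"turn": [0,0,0],"fingers": 1},
])

```text
time_s: 27.55
tcp_pos: [0.5298, -0.0784, 0.2831]
orientation: [[-0.043, 0.999, -0.002], [0.999, 0.043, -0.0], [-0.0, -0.002, -1.0]]
contact_force: [-0.5, 0.5, 0.2]
grip_width: 0.0002
gripper_force: 0.0
```

```bash
cat > w3.py <<'E'
exec(open("w.py").read())
q=(((H<6)|(H>174))&(S>170)&(V>90)); c=big(q); print(cv2.minEnclosingCircle(c), T[:3,3])
for z in (.015,.02,.025,.03):
    r=rect(W(c,z)); print(z,r[:2])
E
python3 w3.py pics/w3.png
```

```text
((259.78570556640625, 119.64286041259766), 12.946222305297852) [ 0.52980559 -0.0784045   0.2830858 ]
0.015 (array([526.8,  -6.6]), array([30.4, 30.4]))
0.02 (array([526.8,  -6.7]), array([30., 30.]))
0.025 (array([526.8,  -6.7]), array([29.6, 29.6]))
0.03 (array([526.8,  -6.8]), array([29.1, 29.2]))
```

View pics/w3.png

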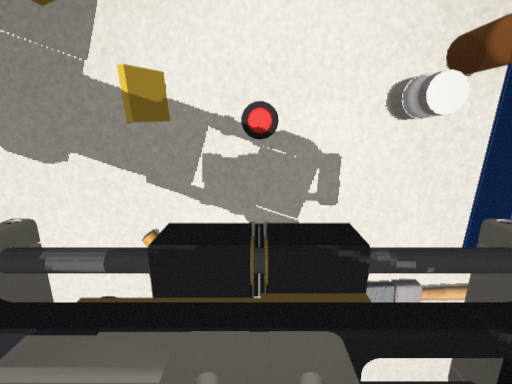

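The button is at pixel (260,120), world (0.527, -0.007), with the marker, jar and vial well clear. I move over it and down to about 10 mm above.

arm_command([
  {"offset": [20,0,0],"turn": [0,0,0],"fingers": 1},
  {"offset": [32,0,0],"turn": [0,0,0],"fingers": 1},
  {"offset": [20,0,0],"turn": [0,0,0],"fingers": 1},
  {"offset": [0,0,20],"turn": [0,0,0],"fingers": 1},
  {"offset": [0,0,40],"turn": [0,0,0],"fingers": 1},
  {"offset": [0,0,40],"turn": [0,0,0],"fingers": 1},
  {"offset": [0,0,40],"turn": [0,0,0],"fingers": 1},
  {"offset": [0,0,30],"turn": [0,0,0],"fingers": 1},
  {"offset": [0,0,12],"turn": [0,0,0],"fingers": 1},
  {"offset": [0,0,0],"turn": [0,0,0],"fingers": 1},
])

```text
time_s: 28.85
tcp_pos: [0.5271, -0.0023, 0.1021]
orientation: [[-0.049, 0.999, -0.001], [0.999, 0.049, 0.0], [0.0, -0.001, -1.0]]
contact_force: [0.4, -0.7, 1.8]
grip_width: 0.0007
gripper_force: 0.0
```

arm_command([
  {"offset": [0,0,3],"turn": [0,0,0],"fingers": 1},
  {"offset": [0,0,3],"turn": [0,0,0],"fingers": 1},
  {"offset": [0,0,0],"turn": [0,0,0],"fingers": 1},
])

```text
time_s: 29.22
tcp_pos: [0.5273, -0.0032, 0.0965]
orientation: [[-0.048, 0.999, 0.001], [0.999, 0.048, -0.0], [-0.0, 0.001, -1.0]]
contact_force: [0.1, 0.1, 0.9]
grip_width: 0.0001
gripper_force: 0.0
```

arm_command([
  {"offset": [-3,0,2],"turn": [0,0,0],"fingers": 1},
  {"offset": [0,0,2],"turn": [0,0,0],"fingers": 1},
  {"offset": [0,0,2],"turn": [0,0,0],"fingers": 1},
  {"offset": [0,0,0],"turn": [0,0,0],"fingers": 1},
])

```text
time_s: 29.72
tcp_pos: [0.5273, -0.0061, 0.09]
orientation: [[-0.048, 0.999, -0.0], [0.999, 0.048, 0.0], [0.0, -0.0, -1.0]]
contact_force: [-0.4, -0.5, -0.9]
grip_width: 0.0005
gripper_force: 0.0
```

arm_command([
  {"offset": [0,0,2],"turn": [0,0,0],"fingers": 1},
  {"offset": [0,0,1],"turn": [0,0,0],"fingers": 1},
  {"offset": [0,0,0],"turn": [0,0,0],"fingers": 1},
])

```text
time_s: 30.1
tcp_pos: [0.5274, -0.0061, 0.0873]
orientation: [[-0.048, 0.999, 0.0], [0.999, 0.048, 0.0], [0.0, 0.0, -1.0]]
contact_force: [-0.0, 0.0, 3.0]
grip_width: 0.0006
gripper_force: 0.8
```

arm_command([
  {"offset": [0,0,2],"turn": [0,0,0],"fingers": 1},
  {"offset": [0,0,0],"turn": [0,0,0],"fingers": 1},
])

```text
time_s: 30.35
tcp_pos: [0.5275, -0.0061, 0.0853]
orientation: [[-0.048, 0.999, 0.0], [0.999, 0.048, 0.0], [0.0, 0.0, -1.0]]
contact_force: [-0.1, 0.5, 2.7]
grip_width: 0.0003
gripper_force: 1.4
```

Contact with the button spring began at TCP z of about 0.088. I keep going until it stops.

arm_command([
  {"offset": [0,0,2],"turn": [0,0,0],"fingers": 1},
  {"offset": [0,0,1],"turn": [0,0,0],"fingers": 1},
  {"offset": [0,0,0],"turn": [0,0,0],"fingers": 1},
])

```text
time_s: 30.72
tcp_pos: [0.5275, -0.0061, 0.0823]
orientation: [[-0.048, 0.999, 0.0], [0.999, 0.048, 0.0], [0.0, 0.0, -1.0]]
contact_force: [-0.4, 0.7, 5.5]
grip_width: 0.0003
gripper_force: 2.2
```

arm_command([
  {"offset": [0,0,0.7],"turn": [0,0,0],"fingers": 1},
  {"offset": [0,0,0],"turn": [0,0,0],"fingers": 1},
])

```text
time_s: 30.98
tcp_pos: [0.5275, -0.0061, 0.0818]
orientation: [[-0.048, 0.999, 0.0], [0.999, 0.048, 0.0], [0.0, 0.0, -1.0]]
contact_force: [-1.3, 0.1, 5.6]
grip_width: 0.0005
gripper_force: 3.1
```

arm_command([
  {"offset": [0,0,0.7],"turn": [0,0,0],"fingers": 1},
  {"offset": [0,0,0],"turn": [0,0,0],"fingers": 1},
])

```text
time_s: 31.22
tcp_pos: [0.5275, -0.0061, 0.0816]
orientation: [[-0.048, 0.999, 0.001], [0.999, 0.048, -0.0], [-0.0, 0.001, -1.0]]
contact_force: [-2.3, 1.0, 11.7]
grip_width: 0.0005
gripper_force: 5.9
```

It bottomed out: the force jumped to 12 N after about 6 mm of travel. I retract.

arm_command([
  {"offset": [0,0,0],"turn": [0,0,0],"fingers": 1},
  {"offset": [0,0,-5],"turn": [0,0,0],"fingers": 1},
  {"offset": [0,0,-10],"turn": [0,0,0],"fingers": 1},
  {"offset": [0,0,-25],"turn": [0,0,0],"fingers": 1},
  {"offset": [0,0,-40],"turn": [0,0,0],"fingers": 1},
  {"offset": [0,0,-40],"turn": [0,0,0],"fingers": 1},
  {"offset": [0,0,-30],"turn": [0,0,0],"fingers": 1},
  {"offset": [0,0,0],"turn": [0,0,0],"fingers": 1},
  {"offset": [0,0,0],"turn": [0,0,0],"fingers": 1},
])

```text
time_s: 32.35
tcp_pos: [0.5268, -0.0061, 0.23]
orientation: [[-0.048, 0.999, -0.002], [0.999, 0.048, 0.0], [0.0, -0.002, -1.0]]
contact_force: [-0.2, -1.0, -0.3]
grip_width: 0.0006
gripper_force: 0.0
```

```bash
python3 - <<'E'
from h import *
d=grab_frame("scene")["color"]; cv2.imwrite("pics/f.png",cv2.resize(d[110:300,200:440],None,fx=3,fy=3,interpolation=cv2.INTER_CUBIC))
E
```

```text
(no output)
```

View pics/f.png

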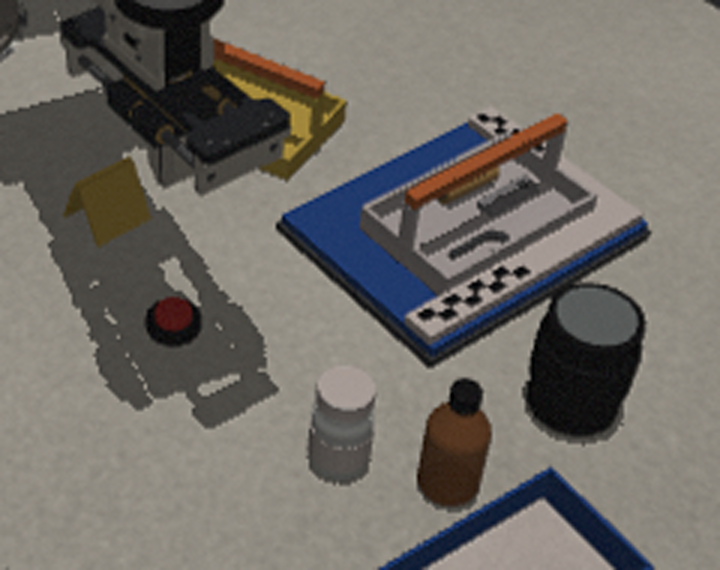

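The final view shows the tray flush in the corner with its parts inside (handle at (485,165)). The button is up at (174,315) and the bystanders are undisturbed.

```bash
python3 -c "from bench import *; print(hand_in())"
```

```text
the job is handed in; nothing more can be done
None
```

The tray is flush in the corner of the L-scale with all three lock parts inside, the red button was pressed to its stop and is back up, and the job is handed in; `hand_in()` gave no verdict.

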